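Turn the soap tray over, cover the soap, lift the outer lid off

ROBOT

A 6-joint arm with a two-finger parallel gripper is mounted at the origin on the work surface. World frame = base frame: x ahead of the robot, y to its left, z up, the work surface at z = 0. Lengths are in m, angles in rad, forces in N, time in s.
With the tool pointing down it reaches from about 0.225 to 0.875 m from the base axis. Payload 3.4 kg.
Tool frame: the origin (TCP) lies on the centre line of the jaws, within the pads' length; the fingertips stand 8 mm ahead of it and the grasp point (between the pads) lies 11 mm behind it; z points along the fingers, y is the line along which they close (so a half turn about z gives the same grasp; the last joint's range is limited). The gripper opens to 85 mm and grips with 20 to 120 N. Pads are 22 mm wide; open, the fingers measure 114 mm over their backs; the gripper's body (76 mm by 85 mm) begins 54 mm behind the grasp point. The pads swing forward as they close: fully open they stand 13 mm farther back than shut.
Start: joints at [1.169, 0.276, 1.505, -0, 1.361, -0.121], TCP at [0.159, 0.553, 0.215] pointing down, gripper open.
Joint ranges: [-2.89, 2.89], [-0.75, 2.08], [0.22, 2.7], [-1.18, 4.32], [0.11, 2.71], [-2.7, 2.7]. Speed limits (rad/s): [2.57, 2.57, 3.14, 3.14, 3.14, 3.14].

INTERFACE

Orientations are given as a rotation vector (axis times angle).
In Python, from cell import get_obs, cams, finish_job gives the robot as it stands. The module is installed in compiled form; this text tells all that it offers.
- The arm moves only by the shell command python3 -m pendant 'ROWS' [FORCE]. ROWS is JSON, a list of rows, each a list of 3 entries, a list of its own where there are three numbers: the shift along the tool's x, y, z in units of 50 mm (1.0 is 50 mm), then the turn, a rotation vector about the tool's x, y, z in units of 6 degrees (1.0 is 6 degrees), then the opening, from -1 (shut) to 1 (fully open). A call has 1 to 8 rows; each row shifts and turns the commanded pose from where the row before left it, along the tool's axes as they then stand; what a row does not reach is not made up. A row lasts 1/10 s, in which the tool goes at most 50 mm and 8.59 degrees, less where a joint would pass 70% of its speed; a pose out of reach is approached as far as the arm can. A call is refused whole if a number of a shift passes 1 or a number of a turn 1, either way. A call with a gripper value outside its range is refused whole. The fingers move at their own pace and stop on an object; FORCE is the grip in N (left out, the last holds). Time passes only in rows, so rows that do not move let the fingers close. It gives the time, the measured TCP pose, the force, the opening and the grip force at its end, in the units of the state.
- get_obs(): the state, without advancing time (a new reading comes with each control period).
- cams.snapshot(name): name is "side" or "top" or "wrist"; returns the picture (384x512x3 uint8, red, green, blue); there is no depth.
- cams.get_calibration(name): a dict with "mtx" (3x3 intrinsics, pixels), "R" (3x3) and "t" (3): a world point X has camera coordinates R X + t. Camera axes: x right, y down, z forward; pixel columns grow to the right and rows downward; lengths in m; the calibration is good to about 2 mm. A picture is of the moment at which its call begins: read the wrist's pose just before it. get_calibration takes no time and is no camera call; for the wrist camera it gives the pose at the moment of the call.
- finish_job(): hands the job in; it is judged then, once.
The state is a dict: "clock": time; "qpos": joint angles; "qd": joint speeds; "tau": joint torques, N m; "position": TCP position; "orientation": TCP orientation; "contact_force": force on the tool from outside, world axes, zero at the start; "ft_torque": the same for the moment, N m; "finger_gap": finger opening in m; "grasp_force": force on a finger pad.
Only numpy, scipy, OpenCV 4.12 (cv2) and the standard library are available. Lean on these libraries where they do the work, as an engineer would, in place of code of your own. Each camera call takes 0.05 s, during which the arm holds its last target. There are 200 camera calls.

TASK

Flip the hinged soap tray right over so that it lies flat with the soap dish facing up. Then pick up the nested pair of lids by the inner lid's knob, lower both together onto the dish until the inner lid sits fully home, and let go of the knob. Finally take hold of the outer lid alone by its collar, lift it up off the knob and finish while still holding it, level and still, about 10 cm above the inner lid, which stays undisturbed on the dish; never part the lids anywhere else, and leave the other toiletries alone.

Things in the scene. Friction and masses are not known exactly. Their poses are not given: they have to be found in the camera images.
- tray_base: Grey plastic base of the folding soap tray, fixed on the counter: slab 126 mm (its x) by 224 mm (its y), 6 mm thick; two hinge posts 49 mm tall at x = +-60 mm, y = 0; four rests 37 mm tall at x = +-46, y = +-100 mm. Origin: centre of its underside, z up. The hinge line runs along its x axis, 40 mm above the counter. Placed and turned anew each time.
- tray_hinge (a point): Middle of the hinge line, 40 mm above the base's origin; axes as the base. The leaf on it is 104 mm wide along the hinge, 6 mm thick, and reaches 6 to 110 mm from the hinge line; then comes the tab.
- soap_leaf (a joint): Angle of the leaf, rad. 0: folded over the base's +y half, plain face up, dish beneath. It turns up and over (pi/2: upright) to its stop at 3.14, flat over the -y half, dish up. Starts at 0 to 0.3. Stiff hinge (0.22 N m friction): the leaf (280 g) stays where it is left and must be pushed all the way down, with about 3 N at the tab.
- tray_tab (a point): Middle of the tab on the leaf's free edge, 134 mm from the hinge line, in the leaf's mid-plane. Tab: 24 mm wide along the hinge, 8 mm thick, 110 to 150 mm from the hinge line. Pinched across its 24 mm from above (fingers closing along the hinge) it pivots between the fingers, but slips and may stop some 0.2 rad short: then press it home. Axes: x as the base's x, y from hinge to tab.
- dish_seat (a point): Where the inner lid's origin comes when fully home: on the dish's centre line, 58 mm from the hinge line, 19 mm from the leaf's mid-plane on the dish side, 8 mm below the rim's top; 59 mm above the counter with the leaf at 3.14. Dish: round rim 90 mm outside, 82 inside, 24 tall, round a fixed soap bar 56 mm wide, 13 tall. Its z points down when the dish is up.
- inner_lid: Inner lid, aluminium, 160 g: plug 76 mm wide (70 at its foot), 8 mm deep, enters the dish's rim with 3 mm play; disc 96 mm wide, 8 to 13 mm up, rests on the rim; plain upright knob 18 mm thick, 13 to 71 mm up. Origin: centre of the plug's underside, z up. Starts standing on the counter with the outer lid over it.
- outer_lid: Outer lid, aluminium, 150 g: ring-shaped top 108 mm wide, 4 mm thick; skirt 9 mm down round the inner disc (3 mm play); round collar 48 mm outside, 40 inside, 4 to 26 mm up; the knob passes through and stands 32 mm above it. Origin: centre of the top's underside, z up, 13 mm above the inner lid's when nested. It rests loosely: the knob lifts both, the collar the outer alone.
- cup: Bystander, to be left alone: white plastic cup, 72 mm wide, 90 mm tall. Origin: centre of its underside.
- bath_brush: Bystander, to be left alone: wooden bath brush lying bristles down, 320 mm long, 38 mm tall. Origin: centre of its underside.
- lotion: Bystander, to be left alone: white lotion bottle, 56 mm wide, 115 mm tall. Origin: centre of its underside.
- cream_jar: Bystander, to be left alone: glass cream jar, 52 mm wide, 40 mm tall. Origin: centre of its underside.
- soap_box: Bystander, to be left alone: empty white open soap box, 65 x 100 x 32 mm. Origin: centre of its underside.
- pumice: Bystander, to be left alone: grey pumice stone, 45 x 75 x 28 mm. Origin: centre of its underside.
- nail_brush: Bystander, to be left alone: wooden nail brush lying bristles down, 40 x 85 x 24 mm. Origin: centre of its underside.
Mind the look-alikes: they are no part of the job. Leave any green or orange look-alike of the outer_lid alone. What is shaped like the inner_lid but purple is not meant.

How it is judged:
On the way, in this order (a step that is already met when the one before it is completed fails the run):
1. the soap tray lies flipped right over, dish up (value of joint soap_leaf above 3.05 rad), for 0.2 s.
2. both lids, still nested, sit home on the dish and the knob is let go (distance between inner_lid and dish_seat below 0.006 m and angle between inner_lid's own z axis and vertical below 0.08 rad and value of joint soap_leaf above 3.05 rad and z of outer_lid in the frame of inner_lid below 0.018 m and horizontal distance between outer_lid and inner_lid below 0.008 m and contact force between the fingers and inner_lid below 0.1 N), for 0.2 s.
At the end, for the whole second after the job is handed in: Tray leaf past 3.05 rad; inner lid still, within 6 mm of dish_seat, tilt under 0.08 rad; fingers hold the outer lid (over 1 N), still, tilt under 0.25 rad, origin 75 to 200 mm above the inner lid's and within 50 mm of its axis; inner lid touched by neither fingers nor outer lid (distance between inner_lid and dish_seat below 0.006 m and angle between inner_lid's own z axis and vertical below 0.08 rad and value of joint soap_leaf above 3.05 rad and z of outer_lid in the frame of inner_lid between 0.075 and 0.2 m and horizontal distance between outer_lid and inner_lid below 0.05 m and angle between outer_lid's own z axis and vertical below 0.25 rad and contact force between the fingers and outer_lid above 1 N and contact force between each of the fingers, outer_lid and inner_lid below 0.1 N and linear speed of outer_lid below 0.05 m/s and linear speed of inner_lid below 0.03 m/s); the arm keeps its last pose, push and grip.
It fails at once if the outer lid is parted from the inner lid (over 22 mm between origins) while the inner lid is not home on the dish (z of outer_lid in the frame of inner_lid above 0.022 m and not (distance between inner_lid and dish_seat below 0.006 m and angle between inner_lid's own z axis and vertical below 0.08 rad)).
It fails at once if a lid is tipped over 0.6 rad (angle between any of inner_lid, outer_lid's own z axis and vertical above 0.6 rad).
It fails at once if a bystander is moved over 30 mm (distance of any of cup, bath_brush, lotion, cream_jar, soap_box, pumice, nail_brush from where it was at the start of the episode above 0.03 m).
It also fails if it takes over 72 s, if anything falls off the work surface, if the arm or the gripper's body presses on something with over 40 N, if the wrist force passes 120 N, or if a joint passes its speed limit or range.

## Working session

There is one attempt and no reset: what is moved stays moved. The work goes in short steps, Python scripts to look and compute and a shell command to move; the robot and the scene stay as the last step left them, time stands still between calls to the robot, and variables do not carry over. Pictures are saved under pics/ and viewed, at most 10 in all, crops included, and the job is handed in when it is done.

```bash
mkdir -p pics; python3 - <<'E'
from cell import get_obs,cams
import cv2,numpy as np
o=get_obs();print(o)
for n in("top","side"):
    im=cams.snapshot(n);cv2.imwrite(f"pics/{n}0.png",im[:,:,::-1]);c=cams.get_calibration(n);print(n,c)
E
```

```text
{'clock': 0.0, 'qpos': array([ 1.16901178e+00,  2.76580951e-01,  1.50618390e+00, -3.17694905e-06,
        1.36075289e+00, -1.21005706e-01]), 'qd': array([ 0.00070262,  0.00064948, -0.00081502,  0.00028843, -0.00056077,
       -0.00267686]), 'tau': array([ 1.15243016e-03, -4.16776478e+01, -2.45811385e+01,  4.68136332e-04,
        1.06119277e-02,  4.43601721e-06]), 'position': array([0.15910564, 0.55191848, 0.21432757]), 'orientation': array([-4.39528604e-01, -3.11019352e+00,  2.92199465e-03]), 'contact_force': array([-0.93980181,  0.30445992,  0.06397197]), 'ft_torque': array([ 0.01986007, -0.06626104, -0.04310122]), 'grasp_force': 0.0, 'finger_gap': 0.08523661269122615}
top {'mtx': array([[380.78271866,   0.        , 255.42781669],
       [  0.        , 380.78271866, 190.12046026],
       [  0.        ,   0.        ,   1.        ]]), 'R': array([[ 0.02786647, -0.99949636,  0.01518166],
       [-0.9798823 , -0.03031587, -0.19726028],
       [ 0.19762117, -0.00937929, -0.98023359]]), 't': array([-0.00841936,  0.56125387,  1.01696381])}
side {'mtx': array([[387.33785548,   0.        , 253.56755989],
       [  0.        , 387.33785548, 188.7620813 ],
       [  0.        ,   0.        ,   1.        ]]), 'R': array([[ 0.96433295, -0.26466012, -0.00412158],
       [-0.14485733, -0.51465125, -0.84507423],
       [ 0.22153627,  0.81552996, -0.53463311]]), 't': array([-0.54498324,  0.15802483,  0.94283792])}
```

```bash
ls; nproc
```

```text
pics
4
```

View pics/top0.png

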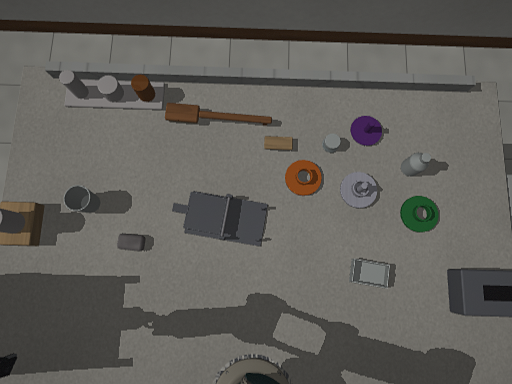

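View pics/side0.png

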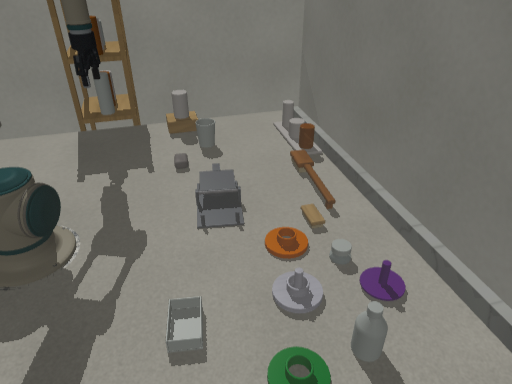

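The top view shows the tray at about (227,217), tab at (181,209) on the +y world side, and the lid pair at (360,190) with its knob. The orange look-alike is at (304,178), green at (420,213) and purple at (366,130). Next I'll enlarge the crops that matter.

```bash
python3 - <<'E'
import cv2,numpy as np
t=cv2.imread("pics/top0.png");s=cv2.imread("pics/side0.png")
a=cv2.resize(t[180:255,165:285],None,fx=5,fy=5,interpolation=cv2.INTER_CUBIC)[:, :]
b=cv2.resize(t[165:215,330:390],None,fx=4,fy=4,interpolation=cv2.INTER_CUBIC)
c=cv2.resize(s[155:230,180:260],None,fx=4,fy=4,interpolation=cv2.INTER_CUBIC)
d=cv2.resize(s[260:315,265:330],None,fx=4,fy=4,interpolation=cv2.INTER_CUBIC)
cv2.imwrite("pics/cA.png",cv2.convertScaleAbs(a,alpha=1.8))
W=np.zeros((300,820,3),np.uint8)
x=0
for q in(b,c,d):
    W[:q.shape[0],x:x+q.shape[1]]=q;x+=q.shape[1]
W=W[:,:800];cv2.imwrite("pics/cB.png",cv2.convertScaleAbs(W,alpha=1.4))
E
```

```text
(no output)
```

View pics/cA.png

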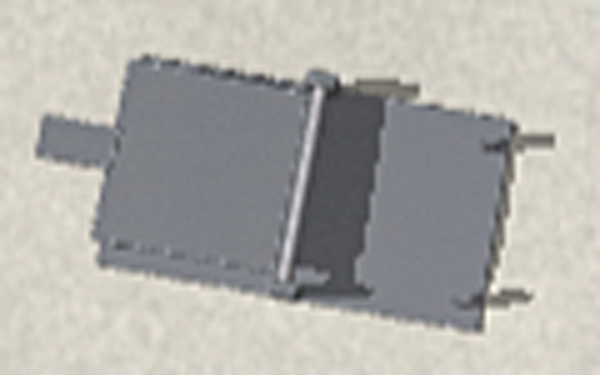

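View pics/cB.png

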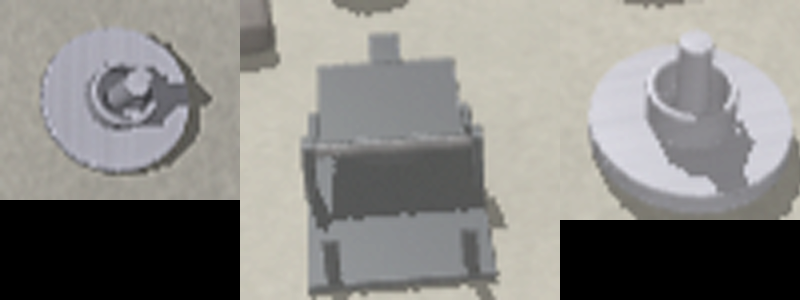

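The crops show the hinge rod between the post tops at cA (320,78) and (288,291), the free base corners at (515,120) and (480,330), the tab end at (40,115)–(38,157), and the knob top at cB (135,78) top / (697,42) side.

```bash
cat > h.py <<'E'
import numpy as np,cv2
from cell import get_obs,cams
from scipy.spatial.transform import Rotation as Ro
def ray(n,uv,c=None):
    c=c or cams.get_calibration(n);d=c["R"].T@np.linalg.inv(c["mtx"])@np.r_[uv,1.];return -c["R"].T@c["t"],d
def onz(n,uv,z,c=None):
    o,d=ray(n,uv,c);return o+d*(z-o[2])/d[2]
def tri(a,b):
    (o,d),(p,e)=a,b
    s=np.linalg.lstsq(np.c_[d,-e],p-o,rcond=None)[0];A=o+d*s[0];B=p+e*s[1];return (A+B)/2,np.linalg.norm(A-B)
def proj(n,X,c=None):
    c=c or cams.get_calibration(n);q=c["mtx"]@(c["R"]@X+c["t"]);return q[:2]/q[2]
E
python3 - <<'E'
from h import *
np.set_printoptions(precision=4,suppress=True)
f=lambda x,y,s=5,a=165,b=180:((x+.5)/s-.5+a,(y+.5)/s-.5+b)
p1=onz("top",f(320,78),.049);p2=onz("top",f(288,291),.049);print("posts",p1,p2,np.linalg.norm(p1-p2),(p1+p2)/2)
q1=onz("top",f(516,121),.006);q2=onz("top",f(481,330),.006);print("base edge",q1,q2,np.linalg.norm(q1-q2),(q1+q2)/2)
yv=(p1+p2-q1-q2)[:2];print("y len",np.linalg.norm(yv)/2,"ang y",np.degrees(np.arctan2(yv[1],yv[0])),"from edge",np.degrees(np.arctan2(*(q1-q2)[[1,0]])),np.degrees(np.arctan2(*(p1-p2)[[1,0]])))
s=lambda x,y:((x-240+.5)/4-.5+180,(y+.5)/4-.5+155)
for nm,a,b in (("endL/R",f(43,114),s(398,35)),("end2",f(37,157),s(370,35)),("leafcorner",f(130,57),s(456,62)),("leafcorner2",f(97,238),s(320,66)),("tabbase",f(115,143),s(385,64))):
    print(nm,*tri(ray("top",a),ray("side",b)))
im=cams.snapshot("top");sd=cams.snapshot("side")
# lids: bright greyish-lavender
for n,I,r in(("top",im,(335,165,385,213)),("side",sd,(268,262,328,315))):
    x0,y0,x1,y1=r;c=I[y0:y1,x0:x1].astype(int);m=(((c[...,2]-c[...,1])>6)).astype(np.uint8)
    k=max(cv2.findContours(m,0,1)[0],key=cv2.contourArea);h=cv2.convexHull(k);print(n,cv2.contourArea(h),cv2.boundingRect(h)+np.array([x0,y0,0,0]),cv2.fitEllipse(h)[0]+np.array([x0,y0]),cv2.fitEllipse(h)[1:])
    e=cv2.fitEllipse(h)[0]+np.array([x0,y0]);print(onz(n,e,.017),onz(n,e,.010))
print("knob",*tri(ray("top",((135.5)/4-.5+330,78.5/4-.5+165)),ray("side",(137.5/4-.5+265,42.5/4-.5+260))))
E
```

```text
posts [0.5457 0.0834 0.049 ] [0.4255 0.096  0.049 ] 0.12085364475223766 [0.4856 0.0897 0.049 ]
base edge [ 0.5316 -0.0298  0.006 ] [ 0.4096 -0.0123  0.006 ] 0.12324524596725794 [ 0.4706 -0.0211  0.006 ]
y len 0.11179231000322629 ang y 82.27361331427917 from edge -8.151332140416189 -6.012475864413007
endL/R [0.519  0.2381 0.0485] 0.002770692120696988
end2 [0.4956 0.2391 0.0511] 4.970917525139734e-05
leafcorner [0.5548 0.1922 0.0434] 0.0015027042643303448
leafcorner2 [0.451  0.203  0.0498] 0.0011386734323067457
tabbase [0.5024 0.197  0.0476] 0.00589010169512788
top 977.5 [340 172  37  36] [358.24   189.5624] ((34.728878021240234, 36.4639778137207), 117.1448745727539)
[ 0.5801 -0.2939  0.017 ] [ 0.5816 -0.2959  0.01  ]Traceback (most recent call last):
  File "<stdin>", line 14, in <module>
cv2.error: OpenCV(4.12.0) /io/opencv/modules/imgproc/src/shapedescr.cpp:361: error: (-201:Incorrect size of input array) There should be at least 5 points to fit the ellipse in function 'fitEllipseNoDirect'
```

```bash
Z='[[0,0,0],[0,0,1],1]'
python3 -m pendant '[[[0,0,0],[0,0,1],1],[[0,0,0],[0,0,1],1],[[0,0,0],[0,0,1],1],[[0,0,0],[0,0,1],1],[[0,0,0],[0,0,1],1],[[0,0,0],[0,0,1],1],[[0,0,0],[0,0,1],1]]'
python3 -m pendant '[[[0,0,0],[0,0,1],1],[[0,0,0],[0,0,1],1],[[0,0,0],[0,0,1],1],[[0,0,0],[0,0,1],1],[[0,0,0],[0,0,1],1],[[0,0,0],[0,0,1],1],[[0,0,0],[0,0,0.6],1],[[0,0,0],[0,0,0],1]]'
cat >> h.py <<'E'
def delta(P,yaw_y=None):
    o=get_obs();R=Ro.from_rotvec(o["orientation"]).as_matrix()
    print("t %.1f pos"%o["clock"],o["position"].round(4),"gap %.4f grip %.1f"%(o["finger_gap"],o["grasp_force"]),"F",o["contact_force"].round(1))
    print("toolx",R[:,0].round(3),"tooly",R[:,1].round(3),"z",R[:,2].round(3))
    if P is not None: print("units to TCP target",(R.T@(np.array(P)-o["position"])/.05).round(2))
    if yaw_y is not None:
        v=R.T@np.array([*yaw_y,0]);a=np.degrees(np.arctan2(-v[0],v[1]));a=(a+90)%180-90;print("turn z units",(a/6).round(2))
E
python3 - <<'E'
from h import *
delta((.5035,.2226,.2),(.991,-.134))
print("knob",*tri(ray("top",((135.5)/4-.5+330,78.5/4-.5+165)),ray("side",(137.5/4-.5+265,42.5/4-.5+260))))
E
```

```text
clock: 0.9
position: [0.1593, 0.5523, 0.2149]
orientation: [1.531, 2.743, -0.001]
contact_force: [-0.1, 0.0, -0.3]
finger_gap: 0.0854
grasp_force: 0.0
clock: 1.7
position: [0.1593, 0.5524, 0.215]
orientation: [2.365, 2.068, -0.001]
contact_force: [-1.0, -0.3, -0.3]
finger_gap: 0.0854
grasp_force: 0.0
t 1.7 pos [0.1593 0.5524 0.215 ] gap 0.0854 grip 0.0 F [-1.  -0.3 -0.3]
toolx [ 0.134  0.991 -0.   ] tooly [ 0.991 -0.134 -0.   ] z [-0. -0. -1.]
units to TCP target [-5.62  7.7   0.3 ]
turn z units 0.0
knob [ 0.5833091  -0.29359201  0.06856216] 0.0038043582627173985
```

```bash
python3 -m pendant '[[[-0.4,0.55,0],[0,0,0],1],[[-0.4,0.55,0],[0,0,0],1],[[-0.4,0.55,0],[0,0,0],1],[[-0.4,0.55,0],[0,0,0],1],[[-0.4,0.55,0],[0,0,0],1],[[-0.4,0.55,0],[0,0,0],1],[[-0.4,0.55,0],[0,0,0],1]]' >/dev/null
python3 -m pendant '[[[-0.4,0.55,0],[0,0,0],1],[[-0.4,0.55,0],[0,0,0],1],[[-0.4,0.55,0],[0,0,0],1],[[-0.4,0.55,0],[0,0,0],1],[[-0.4,0.55,0],[0,0,0],1],[[-0.4,0.55,0],[0,0,0],1],[[-0.4,0.55,0],[0,0,0],1],[[0,0,0],[0,0,0],1]]' >/dev/null
python3 - <<'E'
from h import *
delta((.5035,.2226,.2),(.991,-.134))
c=cams.get_calibration("wrist");im=cams.snapshot("wrist");cv2.imwrite("pics/w1.png",im[:,:,::-1])
print(c); np.set_printoptions(precision=1)
for n,X in(("tabmid",(.5035,.2226,.049)),("hinge",(.4856,.0897,.049)),("p1",(.5457,.0834,.049)),("p2",(.4255,.096,.049))):print(n,proj("wrist",np.array(X),c))
E
```

```text
t 3.2 pos [0.5066 0.2207 0.2149] gap 0.0852 grip 0.0 F [-0.9 -0.4 -0.9]
toolx [ 0.136  0.991 -0.001] tooly [ 0.991 -0.136  0.002] z [ 0.002 -0.002 -1.   ]
units to TCP target [ 0.03 -0.07  0.3 ]
turn z units -0.02
{'mtx': array([[322.12398442,   0.        , 255.67507174],
       [  0.        , 322.12398442, 183.97658214],
       [  0.        ,   0.        ,   1.        ]]), 'R': array([[ 0.99078146, -0.13545356,  0.00210611],
       [-0.13077249, -0.95225184,  0.27588947],
       [-0.03536466, -0.27362159, -0.96118706]]), 't': array([-0.47215784,  0.23950305,  0.45586336])}
tabmid [252.4 159.8]
hinge [253.  275.3]
p1 [306.  273.8]
p2 [200.  276.9]
```

View pics/w1.png

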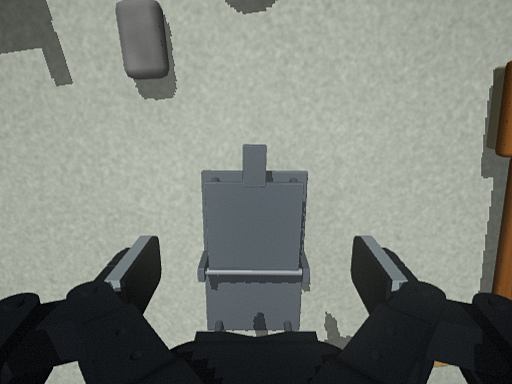

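The wrist view shows the tab centred at (255,160), the hinge rod at row 272 from column 200 to 309. That agrees with the estimate to 2 mm. Now I'll descend and pinch.

```bash
python3 -m pendant '[[[0.03,-0.04,0.5],[0,0,0],0.1],[[0,0,0.5],[0,0,0],0.1],[[0,0,0.5],[0,0,0],0.1],[[0,0,0.5],[0,0,0],0.1],[[0,0,0.5],[0,0,0],0.1],[[0,0,0.5],[0,0,0],0.1],[[0,0,0.5],[0,0,0],0.1]]' >/dev/null
python3 -m pendant '[[[0,0,0.1],[0,0,0],0.1],[[0,0,0],[0,0,0],0.1],[[0,0,0],[0,0,0],-0.6],[[0,0,0],[0,0,0],-1],[[0,0,0],[0,0,0],-1],[[0,0,0],[0,0,0],-1],[[0,0,0],[0,0,0],-1],[[0,0,0],[0,0,0],-1]]' 40
python3 - <<'E'
from h import *
delta((.505,.2223,.035))
E
```

```text
clock: 4.75
position: [0.5017, 0.2253, 0.0354]
orientation: [2.365, 2.067, 0.0]
contact_force: [-0.3, -0.1, 0.2]
finger_gap: -0.0
grasp_force: 0.0
t 4.8 pos [0.5017 0.2253 0.0354] gap -0.0000 grip 0.0 F [-0.3 -0.1  0.2]
toolx [0.134 0.991 0.   ] tooly [ 0.991 -0.134  0.   ] z [ 0.  0. -1.]
units to TCP target [-0.05  0.07  0.01]
```

```bash
python3 - <<'E'
from h import *
w=cams.snapshot("wrist");s=cams.snapshot("side");t=cams.snapshot("top")
a=cv2.resize(w[60:384,100:420],None,fx=1.2,fy=1.2);b=cv2.resize(s[130:240,150:280],None,fx=3,fy=3,interpolation=cv2.INTER_CUBIC)
W=np.zeros((400,800,3),np.uint8);W[:a.shape[0],:a.shape[1]]=a;b=b[:,:800-a.shape[1]];W[:b.shape[0],a.shape[1]:a.shape[1]+b.shape[1]]=b
cv2.imwrite("pics/w2.png",cv2.convertScaleAbs(W[:,:,::-1],alpha=1.4))
E
```

```text
(no output)
```

View pics/w2.png

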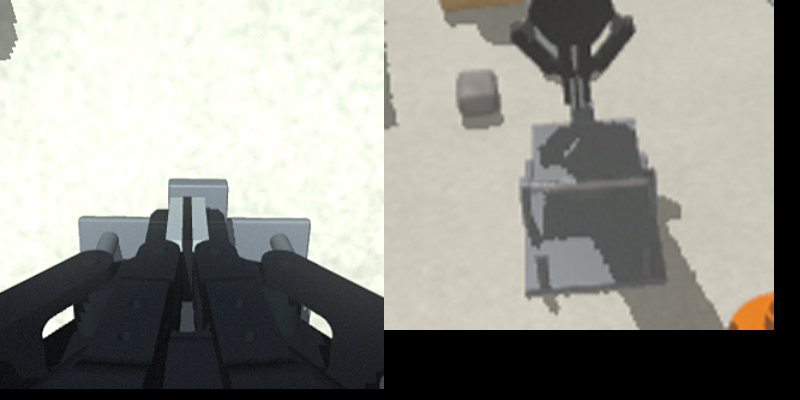

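```bash
python3 - <<'E'
from h import *
np.set_printoptions(precision=1,suppress=True)
T=get_obs()["position"];c=cams.get_calibration("wrist")
S=lambda p:(p-np.array([100,60]))*1.2
print("cam",(-c["R"].T@c["t"]).round(3))
for nm,dz in(("tip",-.008),("tcp",0),("grasp",.011),("up30",.03)):
    X=T+[0,0,dz];print(nm,"wrist",S(proj("wrist",X,c)),"side",(proj("side",X)-[150,130])*3+[384,0])
u=np.array([.134,.991,0]);v=np.array([.991,-.134,0]);H=np.array([.4871,.0895,.04])
for th in(0,.1,.2,.3):
  for r in(.11,.15):
    for sx in(-.012,.012):
      X=H+u*r*np.cos(th)+v*sx+[0,0,r*np.sin(th)+.004];print(th,r,sx,"w1",proj("wrist",X,{"mtx":c["mtx"],"R":np.array([[.99078146,-.13545356,.00210611],[-.13077249,-.95225184,.27588947],[-.03536466,-.27362159,-.96118706]]),"t":np.array([-.47215784,.23950305,.45586336])}),"w2",S(proj("wrist",X,c)),"top",proj("top",X),"side0",proj("side",X))
E
```

```text
cam [0.5 0.3 0.2]
tip wrist [187.5 192.4] side [579.8 125.4]
tcp wrist [187.6 199.4] side [579.4 118.8]
grasp wrist [187.6 210. ] side [578.8 109.6]
up30 wrist [187.7 232. ] side [577.7  93.5]
0 0.11 -0.012 w1 [242.7 181.2] w2 [168.7 263.1] top [186.3 213.8] side0 [212.7 171.5]
0 0.11 0.012 w1 [265.4 181.1] w2 [223.4 263.2] top [187.9 205.4] side0 [220.5 170.9]
0 0.15 -0.012 w1 [242.2 143.6] w2 [167.6 177.4] top [172.3 211.5] side0 [212.1 165.3]
0 0.15 0.012 w1 [265.6 143.5] w2 [226.  177.5] top [174.  203.1] side0 [219.7 164.7]
0.1 0.11 -0.012 w1 [242.3 184.5] w2 [167.6 279.2] top [185.8 213.3] side0 [212.5 168.5]
0.1 0.11 0.012 w1 [265.7 184.5] w2 [225.7 279.2] top [187.5 204.9] side0 [220.3 167.9]
0.1 0.15 -0.012 w1 [241.7 146.7] w2 [165.7 193.1] top [171.5 210.7] side0 [211.9 161.2]
0.1 0.15 0.012 w1 [266.1 146.7] w2 [229.8 193.2] top [173.2 202.3] side0 [219.5 160.7]
0.2 0.11 -0.012 w1 [241.9 189.1] w2 [166.3 299.7] top [185.8 212.8] side0 [212.3 165.6]
0.2 0.11 0.012 w1 [266.  189.1] w2 [228.4 299.8] top [187.5 204.3] side0 [220.2 165.1]
0.2 0.15 -0.012 w1 [241.1 151.7] w2 [163.5 216.1] top [171.2 210.1] side0 [211.6 157.3]
0.2 0.15 0.012 w1 [266.6 151.6] w2 [234.3 216.2] top [173.  201.5] side0 [219.3 156.8]
0.3 0.11 -0.012 w1 [241.5 195. ] w2 [164.9 325.3] top [186.1 212.4] side0 [212.1 162.9]
0.3 0.11 0.012 w1 [266.4 195. ] w2 [231.2 325.3] top [187.8 203.9] side0 [220.1 162.4]
0.3 0.15 -0.012 w1 [240.4 158.7] w2 [160.9 248.3] top [171.4 209.5] side0 [211.4 153.7]
0.3 0.15 0.012 w1 [267.1 158.6] w2 [239.5 248.3] top [173.2 200.9] side0 [219.1 153.2]
```

```bash
python3 - <<'E'
from h import *
delta((.505,.2223,.035))
w=cams.snapshot("wrist")
cv2.imwrite("pics/w3.png",cv2.convertScaleAbs(cv2.resize(w[195:345,170:350],None,fx=4,fy=4,interpolation=cv2.INTER_CUBIC)[:,:,::-1],alpha=1.8))
E
```

```text
t 4.9 pos [0.5017 0.2252 0.0352] gap 0.0001 grip 0.0 F [ 0.9  0.2 -0.2]
toolx [0.134 0.991 0.   ] tooly [ 0.991 -0.134 -0.   ] z [-0.  0. -1.]
units to TCP target [-0.05  0.07  0.  ]
```

View pics/w3.png

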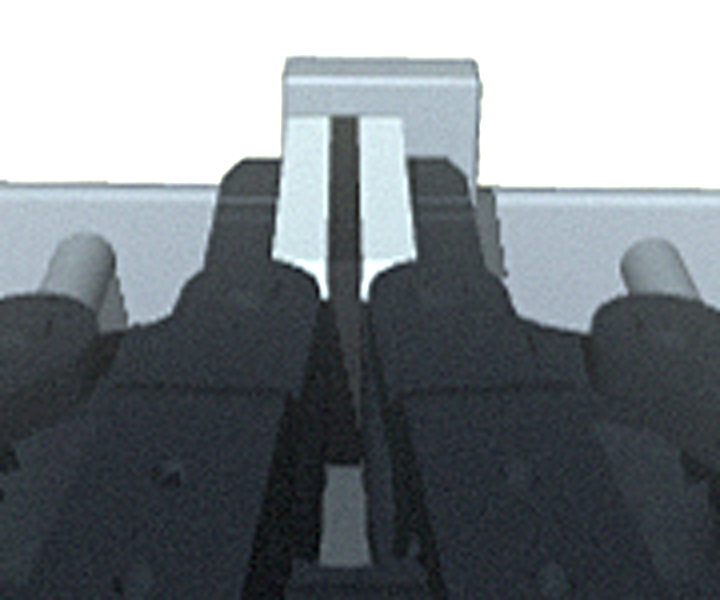

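```bash
python3 -m pendant '[[[0,0,0.1],[0,0,0],-1],[[0,0,0.1],[0,0,0],-1],[[0,0,0],[0,0,0],-1],[[0,0,0],[0,0,0],-1]]'
```

```text
clock: 5.35
position: [0.5022, 0.2255, 0.0277]
orientation: [2.365, 2.067, 0.003]
contact_force: [-4.0, -1.5, 18.7]
finger_gap: 0.0002
grasp_force: 9.6
```

```bash
python3 -m pendant '[[[0,0,-0.4],[0,0,0],-1],[[-0.05,0.06,-0.4],[0,0,0],0.3],[[0,0,-0.1],[0,0,0],0.3],[[0,0,0],[0,0,0],0.3],[[0,0,0],[0,0,0],0.3],[[0,0,0],[0,0,0],0.3],[[0,0,0.3],[0,0,0],0.3],[[0,0,0.3],[0,0,0],0.3]]'
python3 -m pendant '[[[0,0,0.3],[0,0,0],0.3],[[0,0,0.15],[0,0,0],0.3],[[0,0,0],[0,0,0],0.3],[[0,0,0],[0,0,0],0.3]]'
python3 -m pendant '[[[0,0,0],[0,0,0],-0.3],[[0,0,0],[0,0,0],-0.6],[[0,0,0],[0,0,0],-1],[[0,0,0],[0,0,0],-1],[[0,0,0],[0,0,0],-1],[[0,0,0],[0,0,0],-1]]'
```

```text
clock: 6.15
position: [0.5041, 0.2224, 0.0393]
orientation: [-2.365, -2.067, 0.0]
contact_force: [0.1, 0.1, -0.4]
finger_gap: 0.0557
grasp_force: 0.0
clock: 6.55
position: [0.5043, 0.2225, 0.0176]
orientation: [-2.365, -2.067, 0.0]
contact_force: [-0.2, 0.5, 0.5]
finger_gap: 0.0553
grasp_force: 0.0
clock: 7.15
position: [0.5057, 0.2225, 0.0186]
orientation: [2.364, 2.066, 0.004]
contact_force: [1.4, -1.8, 6.2]
finger_gap: 0.023
grasp_force: 41.6
```

The grip now reads 23 mm across the tab, so the real fingertips sit higher than I assumed. I'll deepen the grip by 4 mm, then drive the half-circle.

```bash
python3 -m pendant '[[[0,0.02,0],[0,0,0],0],[[0,0,0.08],[0,0,0],0],[[0,0,0],[0,0,0],-0.6],[[0,0,0],[0,0,0],-1],[[0,0,0],[0,0,0],-1],[[0,0,0],[0,0,0],-1],[[0,0,0],[0,0,0],-1]]' 40
python3 -m pendant '[[[-0.02,0,-0.35],[0,0,0],-1],[[-0.07,0,-0.345],[0,0,0],-1],[[-0.11,0,-0.33],[0,0,0],-1],[[-0.155,0,-0.315],[0,0,0],-1],[[-0.195,0,-0.29],[0,0,0],-1],[[-0.23,0,-0.26],[0,0,0],-1],[[0,0,0],[0,0,0],-1]]'
python3 - <<'E'
from h import *
delta(None)
c=cams.get_calibration("wrist");w=cams.snapshot("wrist")
s=cams.snapshot("side");a=w[100:,120:400];b=cv2.resize(s[110:240,140:290],None,fx=2.4,fy=2.4)
W=np.zeros((312,700,3),np.uint8);W[:284,:280]=a;W[:b.shape[0],290:290+b.shape[1]]=b
cv2.imwrite("pics/w4.png",cv2.convertScaleAbs(W[:,:,::-1],alpha=1.5))
E
```

```text
clock: 7.85
position: [0.5055, 0.2219, 0.0135]
orientation: [2.365, 2.067, -0.0]
contact_force: [2.7, -2.0, -2.1]
finger_gap: 0.0225
grasp_force: 42.3
clock: 8.55
position: [0.4996, 0.1816, 0.1089]
orientation: [2.365, 2.066, -0.002]
contact_force: [2.2, -3.9, -4.5]
finger_gap: 0.0227
grasp_force: 40.7
t 8.6 pos [0.4996 0.1816 0.1089] gap 0.0227 grip 40.7 F [ 2.2 -3.9 -4.5]
toolx [ 0.134  0.991 -0.002] tooly [ 0.991 -0.134  0.   ] z [-0.    -0.002 -1.   ]
```

```bash
python3 -m pendant '[[[-0.26,0,-0.23],[0,0,0],-1],[[-0.29,0,-0.195],[0,0,0],-1],[[-0.315,0,-0.155],[0,0,0],-1],[[-0.33,0,-0.11],[0,0,0],-1],[[-0.345,0,-0.07],[0,0,0],-1],[[-0.35,0,-0.02],[0,0,0],-1],[[0,0,0],[0,0,0],-1]]'
python3 -m pendant '[[[-0.35,0,0.02],[0,0,0],-1],[[-0.345,0,0.07],[0,0,0],-1],[[-0.33,0,0.11],[0,0,0],-1],[[-0.315,0,0.155],[0,0,0],-1],[[-0.29,0,0.195],[0,0,0],-1],[[-0.26,0,0.23],[0,0,0],-1],[[0,0,0],[0,0,0],-1]]'
python3 -m pendant '[[[-0.23,0,0.26],[0,0,0],-1],[[-0.195,0,0.29],[0,0,0],-1],[[-0.155,0,0.315],[0,0,0],-1],[[-0.11,0,0.33],[0,0,0],-1],[[-0.07,0,0.345],[0,0,0],-1],[[-0.02,0,0.35],[0,0,0],-1],[[0,0,0],[0,0,0],-1]]'
```

```text
clock: 9.35
position: [0.4862, 0.0889, 0.1487]
orientation: [-2.367, -2.064, -0.001]
contact_force: [-1.7, 0.8, 2.1]
finger_gap: 0.0222
grasp_force: 39.2
clock: 10.05
position: [0.4734, -0.0044, 0.108]
orientation: [-2.366, -2.064, 0.003]
contact_force: [-0.1, -0.1, 0.9]
finger_gap: 0.0
grasp_force: 0.0
clock: 10.75
position: [0.4684, -0.0415, 0.013]
orientation: [-2.363, -2.065, 0.003]
contact_force: [0.0, 0.1, 0.3]
finger_gap: -0.0002
grasp_force: 0.0
```

```bash
python3 - <<'E'
from h import *
s=cams.snapshot("side");t=cams.snapshot("top");a=cv2.resize(s[100:250,150:290],None,fx=3,fy=3);b=cv2.resize(t[160:260,165:290],None,fx=3,fy=3)
W=np.zeros((450,800,3),np.uint8);W[:450,:420]=a;W[:b.shape[0],425:425+b.shape[1]]=b
cv2.imwrite("pics/w5.png",cv2.convertScaleAbs(W[:,:,::-1],alpha=1.6))
E
```

```text
(no output)
```

View pics/w5.png

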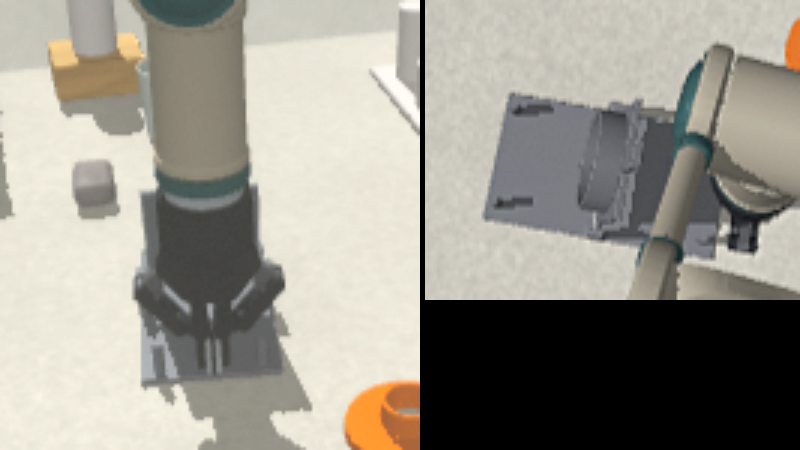

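The side and top views show the leaf standing about upright (dish at about crop (605,160), facing +y) after the tab slipped. I'll go up and over, then push the tab down from the dish side with closed fingers.

```bash
python3 -m pendant '[[[0,0,-0.7],[0,0,0],-1],[[0,0,-0.7],[0,0,0],-1],[[0,0,-0.7],[0,0,0],-1],[[0,0,-0.7],[0,0,0],-1],[[0,0,-0.7],[0,0,0],-1],[[0,0,-0.7],[0,0,0],-1],[[0,0,0],[0,0,0],-1]]'
python3 -m pendant '[[[0.5,0,0],[0,0,0],-1],[[0.5,0,0],[0,0,0],-1],[[0.5,0,0],[0,0,0],-1],[[0.5,0,0],[0,0,0],-1],[[0.5,0,0],[0,0,0],-1],[[0.5,0,0],[0,0,0],-1],[[0.6,0,0],[0,0,0],-1],[[0,0,0],[0,0,0],-1]]'
python3 - <<'E'
from h import *
H=np.array([.4871,.0895,0]);u=np.array([.134,.991,0]);v=np.array([.991,-.134,0])
d=get_obs()["position"]-H;print("tray x,y,z",d@v,d@u,d[2]);delta(H+u*.02+[0,0,.16],(.991,-.134))
# leaf silhouette in top view: hinge rod/leaf edge
np.set_printoptions(precision=1,suppress=True)
for th in(1.4,1.5,1.6,1.8,2.0):print(th,[proj("top",H+[0,0,.04]+u*.15*np.cos(th)+[0,0,.15*np.sin(th)]),proj("top",H+[0,0,.04]+u*.11*np.cos(th)+v*.052+[0,0,.11*np.sin(th)])])
t=cams.snapshot("top");cv2.imwrite("pics/t6.png",cv2.convertScaleAbs(cv2.resize(t[150:270,150:300],None,fx=5,fy=5,interpolation=cv2.INTER_CUBIC)[:,:,::-1],alpha=1.7))
E
```

```text
clock: 11.55
position: [0.4731, -0.0427, 0.2305]
orientation: [2.357, 2.061, 0.013]
contact_force: [0.5, 0.3, -0.4]
finger_gap: 0.0002
grasp_force: 0.0
clock: 12.35
position: [0.4936, 0.1394, 0.2241]
orientation: [-2.361, -2.071, -0.003]
contact_force: [-0.2, -0.3, 0.6]
finger_gap: -0.0001
grasp_force: 0.0
tray x,y,z -0.00026095622962231044 0.050279995289627635 0.2241219218632491
t 12.3 pos [0.4936 0.1394 0.2241] gap -0.0001 grip 0.0 F [-0.2 -0.3  0.6]
toolx [0.13  0.991 0.002] tooly [ 0.991 -0.13   0.001] z [ 0.001  0.002 -1.   ]
units to TCP target [-0.61  0.    1.28]
turn z units 0.04
1.4 [array([211.7, 206.6]), array([219.6, 189.6])]
1.5 [array([217.7, 207.4]), array([223.7, 190.2])]
1.6 [array([223.7, 208.4]), array([227.9, 190.9])]
1.8 [array([235.8, 210.6]), array([236.3, 192.4])]
2.0 [array([247.3, 213.1]), array([244.4, 194.3])]
```

```bash
python3 -m pendant '[[[0,0,0.4],[0,0,0],-1],[[0,0,0.4],[0,0,0],-1],[[0,0,0.4],[0,0,0],-1],[[0,0,0.08],[0,0,0],-1],[[-0.3,0,0],[0,0,0],-1],[[-0.3,0,0],[0,0,0],-1],[[0,0,0],[0,0,0],-1]]'
python3 -m pendant '[[[-0.35,0,0.02],[0,0,0],-1],[[-0.35,0,0.07],[0,0,0],-1],[[-0.335,0,0.11],[0,0,0],-1],[[-0.32,0,0.155],[0,0,0],-1],[[-0.295,0,0.195],[0,0,0],-1],[[-0.265,0,0.23],[0,0,0],-1],[[0,0,0],[0,0,0],-1]]'
python3 -m pendant '[[[-0.23,0,0.26],[0,0,0],-1],[[-0.195,0,0.29],[0,0,0],-1],[[-0.155,0,0.315],[0,0,0],-1],[[-0.11,0,0.33],[0,0,0],-1],[[0,0,0],[0,0,0],-1]]'
python3 - <<'E'
from h import *
H=np.array([.4871,.0895,0]);u=np.array([.134,.991,0]);v=np.array([.991,-.134,0])
d=get_obs()["position"]-H;print("tray x,y,z",d@v,d@u,d[2])
E
```

```text
clock: 13.1
position: [0.4899, 0.1039, 0.1608]
orientation: [2.366, 2.063, 0.001]
contact_force: [-0.2, -0.1, 0.5]
finger_gap: -0.0006
grasp_force: 0.0
clock: 13.8
position: [0.4762, 0.01, 0.1205]
orientation: [-2.368, -2.064, 0.001]
contact_force: [-0.1, 0.4, -0.6]
finger_gap: 0.0003
grasp_force: 0.0
clock: 14.3
position: [0.4714, -0.0227, 0.0603]
orientation: [-2.365, -2.065, 0.002]
contact_force: [0.5, 1.0, -0.0]
finger_gap: -0.0001
grasp_force: 0.0
tray x,y,z -0.0005721239590069406 -0.11330394481626072 0.06026369052637161
```

```bash
python3 -m pendant '[[[-0.07,0,0.15],[0,0,0],-1],[[-0.05,0,0.15],[0,0,0],-1],[[-0.05,0,0.15],[0,0,0],-1],[[0,0,0.1],[0,0,0],-1],[[0,0,0],[0,0,0],-1],[[0,0,0],[0,0,0],-1]]'
python3 -m pendant '[[[0,0,0.1],[0,0,0],-1],[[0,0,0.05],[0,0,0],-1],[[0,0,0.05],[0,0,0],-1],[[0,0,0],[0,0,0],-1],[[0,0,0],[0,0,0],-1]]'
python3 - <<'E'
from h import *
H=np.array([.4871,.0895,0]);u=np.array([.134,.991,0]);v=np.array([.991,-.134,0])
d=get_obs()["position"]-H;print("tray x,y,z",d@v,d@u,d[2])
E
```

```text
clock: 14.9
position: [0.471, -0.0311, 0.0333]
orientation: [-2.365, -2.067, 0.0]
contact_force: [-0.2, -0.6, 0.0]
finger_gap: 0.0001
grasp_force: 0.0
clock: 15.4
position: [0.4718, -0.0313, 0.0275]
orientation: [2.363, 2.066, 0.003]
contact_force: [-8.0, 0.9, 35.1]
finger_gap: -0.0003
grasp_force: 17.9
tray x,y,z 0.0010457411855995264 -0.12175548932950211 0.027477286267315895
```

The press stops at the same height as the first contact, with 35 N, so the leaf is flat. Next I'll lift and go above the lids, then measure the dish and knob.

```bash
python3 -m pendant '[[[0,0,-0.6],[0,0,0],-1],[[0,0,-0.6],[0,0,0],-1],[[0,0,-0.6],[0,0,0],-1],[[0,0,-0.7],[0,0,0],-1],[[0,0,-0.7],[0,0,0],-1],[[0,0,-0.7],[0,0,0],0],[[0,0,0],[0,0,0],1]]' >/dev/null
python3 -m pendant '[[[-0.41,0.24,0],[0,0,0],1],[[-0.41,0.24,0],[0,0,0],1],[[-0.41,0.24,0],[0,0,0],1],[[-0.41,0.24,0],[0,0,0],1],[[-0.41,0.24,0],[0,0,0],1],[[-0.41,0.24,0],[0,0,0],1]]' >/dev/null
python3 -m pendant '[[[-0.41,0.24,0],[0,0,0],1],[[-0.41,0.24,0],[0,0,0],1],[[-0.41,0.24,0],[0,0,0],1],[[-0.41,0.24,0],[0,0,0],1],[[-0.41,0.24,0],[0,0,0],1],[[-0.41,0.24,0],[0,0,0],1],[[0,0,0],[0,0,0],1],[[0,0,0],[0,0,0],1]]'
python3 - <<'E'
from h import *
t=cams.snapshot("top");c=cams.get_calibration("wrist");w=cams.snapshot("wrist")
delta((.582,-.294,.22),(.991,-.134))
np.set_printoptions(precision=1,suppress=True)
print("knobtop proj",proj("wrist",np.array([.582,-.294,.071]),c))
cv2.imwrite("pics/raw_t.png",t[:,:,::-1]);cv2.imwrite("pics/raw_w.png",w[:,:,::-1])
import json;json.dump({k:v.tolist() for k,v in c.items()},open("cw.json","w"))
b=cv2.resize(t[170:260,165:285],None,fx=3.3,fy=3.3,interpolation=cv2.INTER_CUBIC)
W=np.zeros((384,800,3),np.uint8);W[:,:400]=w[:,56:456];W[:b.shape[0],404:404+b.shape[1]]=b[:,:396]
cv2.imwrite("pics/w7.png",cv2.convertScaleAbs(W[:,:,::-1],alpha=1.5))
E
```

```text
clock: 17.5
position: [0.5803, -0.2939, 0.2168]
orientation: [-2.364, -2.065, 0.0]
contact_force: [0.3, 0.3, -0.3]
finger_gap: 0.0851
grasp_force: 0.0
t 17.6 pos [ 0.5802 -0.2932  0.2177] gap 0.0853 grip 0.0 F [0.2 0.2 0. ]
toolx [0.133 0.991 0.001] tooly [ 0.991 -0.133 -0.002] z [-0.001  0.002 -1.   ]
units to TCP target [-0.01  0.04 -0.05]
turn z units 0.01
knobtop proj [258.3 166.2]
```

View pics/w7.png

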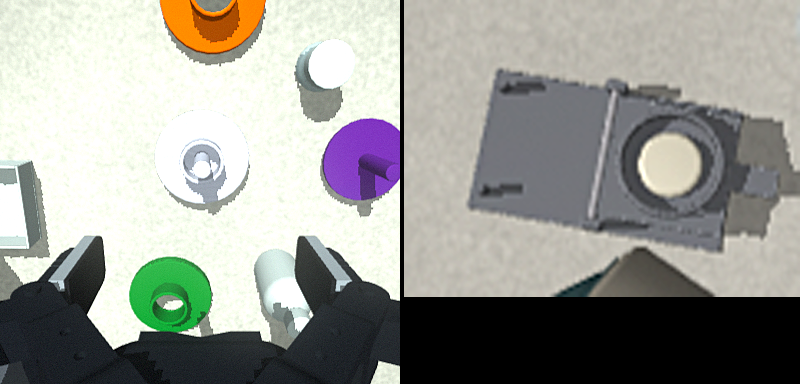

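The picture shows the leaf flat with dish up (soap at crop (670,165)). The knob top in the wrist view is at about (258,167), which matches the prediction. I'll refine both by contour.

```bash
python3 - <<'E'
from h import *
import json
np.set_printoptions(precision=4,suppress=True)
c={k:np.array(v) for k,v in json.load(open("cw.json")).items()}
w=cv2.imread("pics/raw_w.png").astype(int);t=cv2.imread("pics/raw_t.png").astype(int)
def ell(m,x0,y0):
    k=max(cv2.findContours(m.astype(np.uint8),0,1)[0],key=cv2.contourArea);h=cv2.convexHull(k);e=cv2.fitEllipse(h);return np.array(e[0])+[x0,y0],e[1]
p=w[100:215,200:315];b=p.min(2);m=((p[...,0]-p[...,2])>8)&(b>110)
e=ell(m,200,100);print("wrist ring",e,onz("wrist",e[0],.015,c))
p=t[195:245,225:262];m=(p[...,2]-p[...,0])>14;m&=p[...,2]>100
e=ell(m,225,195);print("soap",e,onz("top",e[0],.056));
# rim: dark ring, threshold vs leaf
H=np.array([.4871,.0895,0]);u=np.array([.134,.991,0])
print("expected seat",H-u*.058,"proj soap top",proj("top",H-u*.058+[0,0,.056]))
print("lotion",onz("top",(417,160),.11))
print("hinge rod",onz("top",((612-404)/3.3+165,(85)/3.3+170),.049),onz("top",((593-404)/3.3+165,226/3.3+170),.049))
print("tab end mid",onz("top",((777-404)/3.3+165,184/3.3+170),.044),H-u*.15)
E
```

```text
wrist ring (array([257.3971, 156.3003]), (93.48785400390625, 94.13420104980469)) [ 0.5812 -0.295   0.015 ]
soap (array([245.032 , 219.4652]), (18.371746063232422, 18.926069259643555)) [0.4774 0.0346 0.056 ]
expected seat [0.4793 0.032  0.    ] proj soap top [245.9784 218.7924]
lotion [ 0.648  -0.4307  0.11  ]
hinge rod [0.544  0.0849 0.049 ] [0.4236 0.0958 0.049 ]
tab end mid [ 0.4639 -0.0581  0.044 ] [ 0.467  -0.0592  0.    ]
```

```bash
python3 -m pendant '[[[-0.02,0.03,0.5],[0,0,0],1],[[0,0,0.5],[0,0,0],1],[[0,0,0.5],[0,0,0],1],[[0,0,0.5],[0,0,0],1],[[0,0,0.5],[0,0,0],1],[[0,0,0.5],[0,0,0],1],[[0,0,0.4],[0,0,0],1],[[0,0,0.2],[0,0,0],1]]'
python3 -m pendant '[[[0,0,0],[0,0,0],0.4],[[0,0,0],[0,0,0],0],[[0,0,0],[0,0,0],-0.3],[[0,0,0],[0,0,0],-0.45],[[0,0,0],[0,0,0],-0.55],[[0,0,0],[0,0,0],-0.65],[[0,0,0],[0,0,0],-1],[[0,0,0],[0,0,0],-1]]' 40
python3 -m pendant '[[[0,0,0],[0,0,0],-1],[[0,0,0],[0,0,0],-1]]'
```

```text
clock: 18.4
position: [0.5808, -0.2935, 0.0367]
orientation: [-2.362, -2.066, 0.001]
contact_force: [0.1, -0.1, -0.9]
finger_gap: 0.0858
grasp_force: 0.0
clock: 19.2
position: [0.5819, -0.2955, 0.0392]
orientation: [2.365, 2.067, -0.0]
contact_force: [-2.9, 0.2, 5.4]
finger_gap: 0.0161
grasp_force: 39.1
clock: 19.4
position: [0.5819, -0.2955, 0.0392]
orientation: [2.365, 2.068, -0.0]
contact_force: [-2.1, -0.0, 6.6]
finger_gap: 0.0161
grasp_force: 39.1
```

```bash
python3 -m pendant '[[[0,0,-0.05],[0,0,0],-1],[[0,0,-0.1],[0,0,0],-1],[[0,0,-0.25],[0,0,0],-1],[[0,0,-0.4],[0,0,0],-1],[[0,0,-0.5],[0,0,0],-1],[[0,0,-0.5],[0,0,0],-1],[[0,0,-0.5],[0,0,0],-1],[[0,0,-0.3],[0,0,0],-1]]' 60
python3 -m pendant '[[[0,0,-0.2],[0,0,0],-1],[[0,0,0],[0,0,0],-1],[[0,0,0],[0,0,0],-1]]'
python3 - <<'E'
from h import *
c=cams.get_calibration("wrist");w=cams.snapshot("wrist");s=cams.snapshot("side");t=cams.snapshot("top")
cv2.imwrite("pics/raw_w2.png",w[:,:,::-1]);cv2.imwrite("pics/raw_s2.png",s[:,:,::-1])
delta((.4783,.0333,.18),(.991,-.134))
np.set_printoptions(precision=4,suppress=True)
# lid disc in side and top views
def ring(n,I,lo=7):
    p=I.astype(int);m=(((p[...,2]-p[...,0])>lo)&(p.min(2)>90)).astype(np.uint8)
    out=[]
    for k in cv2.findContours(m,0,1)[0]:
        if cv2.contourArea(k)>300:
            h=cv2.convexHull(k);e=cv2.fitEllipse(h);out.append((e,cv2.boundingRect(h)))
    return out
for n,I in(("side",s),("top",t),("wrist",w)):print(n,ring(n,I))
print("expect side",proj("side",np.array([.582,-.2955,.015+.14])),"top",proj("top",np.array([.582,-.2955,.155])),"wrist",proj("wrist",np.array([.582,-.2955,.155]),c))
W=np.zeros((384,800,3),np.uint8);W[:,:400]=w[:,56:456];W[:360,404:764]=cv2.resize(s[190:310,240:360],None,fx=3,fy=3);cv2.imwrite("pics/w8.png",W[:,:,::-1])
E
```

```text
clock: 20.2
position: [0.5832, -0.2959, 0.1714]
orientation: [2.363, 2.065, 0.002]
contact_force: [0.4, -0.1, -3.8]
finger_gap: 0.0152
grasp_force: 58.8
clock: 20.5
position: [0.5818, -0.2952, 0.1779]
orientation: [-2.365, -2.067, 0.0]
contact_force: [-0.3, 0.2, -3.5]
finger_gap: 0.0154
grasp_force: 58.8
t 20.6 pos [ 0.5816 -0.295   0.177 ] gap 0.0154 grip 58.8 F [ 0.9 -0.5 -3.2]
toolx [0.134 0.991 0.001] tooly [ 0.991 -0.134 -0.002] z [-0.002  0.002 -1.   ]
units to TCP target [ 6.23 -2.93 -0.04]
turn z units 0.0
side []
top [(((366.0915222167969, 175.65496826171875), (25.040945053100586, 39.14457702636719), 30.03969955444336), (352, 160, 29, 37))]
wrist [(((37.530635833740234, 214.51895141601562), (103.11106872558594, 141.6715850830078), 91.973876953125), (0, 166, 66, 99)), (((255.23187255859375, 206.029052734375), (169.43222045898438, 177.84783935546875), 89.78778839111328), (167, 121, 178, 170)), (((396.7887878417969, 57.77272033691406), (55.460052490234375, 68.49480438232422), 77.70885467529297), (362, 30, 68, 57))]
expect side [302.1595 237.8637] top [373.7923 178.2436] wrist [256.5758 211.373 ]
```

```bash
python3 -m pendant '[[[0.2,-0.1,0],[0,0,0],-1],[[0.4,-0.18,0],[0,0,0],-1],[[0.4,-0.19,0],[0,0,0],-1],[[0.4,-0.19,0],[0,0,0],-1],[[0.4,-0.19,0],[0,0,0],-1],[[0.4,-0.19,0],[0,0,0],-1],[[0.4,-0.19,0],[0,0,0],-1],[[0.4,-0.19,0],[0,0,0],-1]]' >/dev/null
python3 -m pendant '[[[0.4,-0.19,0],[0,0,0],-1],[[0.4,-0.19,0],[0,0,0],-1],[[0.4,-0.19,0],[0,0,0],-1],[[0.4,-0.19,0],[0,0,0],-1],[[0.4,-0.19,0],[0,0,0],-1],[[0.4,-0.19,0],[0,0,0],-1],[[0.4,-0.18,0],[0,0,0],-1],[[0.4,-0.18,0],[0,0,0],-1]]' >/dev/null
python3 -m pendant '[[[0.03,0,0],[0,0,0],-1],[[0,0,0],[0,0,0],-1],[[0,0,0],[0,0,0],-1],[[0,0,0],[0,0,0],-1]]'
python3 - <<'E'
from h import *
delta((.4783,.0333,.102),(.991,-.134))
E
```

```text
clock: 22.65
position: [0.4795, 0.0322, 0.1785]
orientation: [2.366, 2.066, -0.0]
contact_force: [-0.3, -0.3, -3.1]
finger_gap: 0.0155
grasp_force: 58.8
t 22.6 pos [0.4795 0.0322 0.1785] gap 0.0155 grip 58.8 F [-0.3 -0.3 -3.1]
toolx [ 0.135  0.991 -0.   ] tooly [ 0.991 -0.135  0.   ] z [ 0. -0. -1.]
units to TCP target [ 0.02 -0.03  1.53]
turn z units -0.01
```

```bash
python3 -m pendant '[[[0.02,-0.03,0.2],[0,0,0],-1],[[0,0,0.3],[0,0,0],-1],[[0,0,0.3],[0,0,0],-1],[[0,0,0.3],[0,0,0],-1],[[0,0,0.2],[0,0,0],-1],[[0,0,0.1],[0,0,0],-1],[[0,0,0],[0,0,0],-1]]'
python3 -m pendant '[[[0,0,0.04],[0,0,0],-1],[[0,0,0.04],[0,0,0],-1],[[0,0,0.04],[0,0,0],-1],[[0,0,0],[0,0,0],-1],[[0,0,0],[0,0,0],-1]]'
python3 -m pendant '[[[0,0,0.03],[0,0,0],-1],[[0,0,0.03],[0,0,0],-1],[[0,0,0.03],[0,0,0],-1],[[0,0,0],[0,0,0],-1],[[0,0,0],[0,0,0],-1]]'
```

```text
clock: 23.35
position: [0.4774, 0.0339, 0.1077]
orientation: [-2.365, -2.066, 0.002]
contact_force: [0.5, -0.2, -2.5]
finger_gap: 0.0155
grasp_force: 58.8
clock: 23.85
position: [0.4779, 0.034, 0.1026]
orientation: [2.365, 2.068, 0.0]
contact_force: [0.6, -0.6, -2.7]
finger_gap: 0.0152
grasp_force: 58.8
clock: 24.35
position: [0.4777, 0.034, 0.0982]
orientation: [-2.365, -2.067, 0.0]
contact_force: [-2.4, 0.7, 2.0]
finger_gap: 0.0151
grasp_force: 59.2
```

```bash
python3 -m pendant '[[[0,0,0.02],[0,0,0],-1],[[0,0,0],[0,0,0],-1],[[0,0,0],[0,0,0],-0.5],[[0,0,0],[0,0,0],-0.3],[[0,0,0],[0,0,0],0],[[0,0,0],[0,0,0],0],[[0,0,0],[0,0,0],0],[[0,0,0],[0,0,0],0]]'
python3 -m pendant '[[[0,0,-0.3],[0,0,0],0.3],[[0,0,-0.5],[0,0,0],0.6],[[0,0,-0.5],[0,0,0],1],[[0,0,-0.5],[0,0,0],1],[[0,0,-0.2],[0,0,0],1],[[0,0,0],[0,0,0],1],[[0,0,0],[0,0,0],1]]'
python3 - <<'E'
from h import *
delta(None)
c=cams.get_calibration("wrist");w=cams.snapshot("wrist");s=cams.snapshot("side")
np.set_printoptions(precision=1,suppress=True)
P=np.array([.4777,.034,0])
for nm,z in(("knobtop",.130),("collartop",.098),("ringtop",.076)):print(nm,proj("wrist",P+[0,0,z],c),proj("side",P+[0,0,z]))
p=w.astype(int);m=(((p[...,2]-p[...,0])>7)&(p.min(2)>90)).astype(np.uint8)
for k in cv2.findContours(m,0,1)[0]:
    if cv2.contourArea(k)>800:
        e=cv2.fitEllipse(cv2.convexHull(k));print(e,onz("wrist",e[0],.076,c).round(4),onz("wrist",e[0],.074,c).round(4))
W=np.zeros((384,800,3),np.uint8);W[:,:400]=w[:,56:456];W[:360,404:764]=cv2.resize(s[130:250,150:270],None,fx=3,fy=3,interpolation=cv2.INTER_CUBIC);cv2.imwrite("pics/w9.png",cv2.convertScaleAbs(W[:,:,::-1],alpha=1.3))
E
```

```text
clock: 25.15
position: [0.4779, 0.034, 0.0968]
orientation: [-2.365, -2.067, 0.0]
contact_force: [-0.6, 0.6, -0.5]
finger_gap: 0.0428
grasp_force: 0.0
clock: 25.85
position: [0.4772, 0.034, 0.196]
orientation: [-2.365, -2.067, 0.002]
contact_force: [0.4, 0.0, -0.9]
finger_gap: 0.0856
grasp_force: 0.0
t 25.9 pos [0.4772 0.034  0.196 ] gap 0.0856 grip 0.0 F [ 0.4  0.  -0.9]
toolx [ 0.134  0.991 -0.   ] tooly [ 0.991 -0.134 -0.002] z [-0.002  0.    -1.   ]
knobtop [257.  189.8] [217.5 173.9]
collartop [256.9 178.4] [218.1 184.4]
ringtop [256.8 172. ] [218.6 191.4]
((243.24220275878906, 111.97479248046875), (147.35142517089844, 236.48814392089844), 166.7913055419922) [0.5 0.1 0.1] [0.5 0.1 0.1]
```

View pics/w9.png

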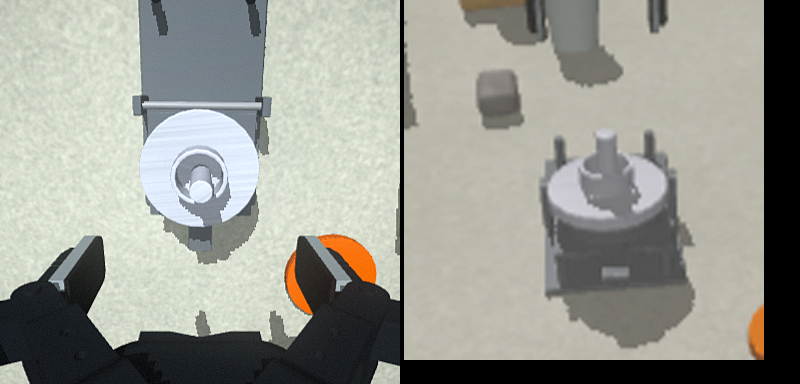

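The wrist and side views show the pair sitting level on the dish: ring centre at about (255,168), knob top at (256,190), as predicted. Now I'll take the collar.

```bash
python3 -m pendant '[[[0.03,0,0.4],[0,0,0],1],[[0,0,0.5],[0,0,0],1],[[0,0,0.5],[0,0,0],1],[[0,0,0.5],[0,0,0],1],[[0,0,0.4],[0,0,0],1],[[0,0,0.2],[0,0,0],1],[[0,0,0.1],[0,0,0],1],[[0,0,0],[0,0,0],1]]'
python3 -m pendant '[[[0,0,0],[0,0,0],0.7],[[0,0,0],[0,0,0],0.4],[[0,0,0],[0,0,0],0.3],[[0,0,0],[0,0,0],0.2],[[0,0,0],[0,0,0],0.1],[[0,0,0],[0,0,0],0],[[0,0,0],[0,0,0],-0.1],[[0,0,0],[0,0,0],-0.2]]' 30
python3 -m pendant '[[[0,0,0],[0,0,0],-1],[[0,0,0],[0,0,0],-1],[[0,0,0],[0,0,0],-1]]' 40
```

```text
clock: 26.75
position: [0.4778, 0.0355, 0.0664]
orientation: [-2.365, -2.067, 0.001]
contact_force: [-0.0, 0.3, -0.1]
finger_gap: 0.0853
grasp_force: 0.0
clock: 27.55
position: [0.4781, 0.0355, 0.0677]
orientation: [2.365, 2.067, 0.001]
contact_force: [-0.9, 0.4, 5.7]
finger_gap: 0.0472
grasp_force: 29.9
clock: 27.85
position: [0.4781, 0.0355, 0.0678]
orientation: [2.365, 2.067, 0.001]
contact_force: [-1.8, 0.2, 6.2]
finger_gap: 0.0465
grasp_force: 39.9
```

```bash
python3 -m pendant '[[[0,0,-0.05],[0,0,0],-1],[[0,0,-0.1],[0,0,0],-1],[[0,0,-0.05],[0,0,0],-1],[[0,0,0],[0,0,0],-1],[[0,0,0],[0,0,0],-1]]'
```

```text
clock: 28.35
position: [0.478, 0.0355, 0.0769]
orientation: [-2.365, -2.067, -0.0]
contact_force: [0.2, -0.2, -0.5]
finger_gap: 0.0467
grasp_force: 41.2
```

```bash
python3 -m pendant '[[[0,0,-0.2],[0,0,0],-1],[[0,0,-0.25],[0,0,0],-1],[[0,0,-0.25],[0,0,0],-1],[[0,0,-0.25],[0,0,0],-1],[[0,0,-0.25],[0,0,0],-1],[[0,0,-0.25],[0,0,0],-1],[[0,0,-0.25],[0,0,0],-1],[[0,0,-0.1],[0,0,0],-1]]'
python3 -m pendant '[[[0,0,0],[0,0,0],-1],[[0,0,0],[0,0,0],-1],[[0,0,0],[0,0,0],-1],[[0,0,0],[0,0,0],-1],[[0,0,0],[0,0,0],-1]]'
python3 - <<'E'
from h import *
delta(None)
s=cams.snapshot("side");np.set_printoptions(precision=1,suppress=True)
P=np.array([.478,.0345,0])
for nm,z in(("knobtop",.130),("inner disc top",.072),("outer top",.178),("outer skirt",.165)):print(nm,proj("side",P+[0,0,z]))
p=s.astype(int);m=(((p[...,2]-p[...,0])>5)&(p.min(2)>90)).astype(np.uint8)[110:230,180:260]
for k in cv2.findContours(m,0,1)[0]:
    if cv2.contourArea(k)>20:print(cv2.boundingRect(k)+np.array([180,110,0,0]),cv2.contourArea(k),cv2.minAreaRect(k)[1:])
cv2.imwrite("pics/s10.png",s[:,:,::-1])
E
```

```text
clock: 29.15
position: [0.4788, 0.0354, 0.1686]
orientation: [2.364, 2.066, 0.003]
contact_force: [0.1, 0.3, -0.7]
finger_gap: 0.0463
grasp_force: 41.4
clock: 29.65
position: [0.4778, 0.0355, 0.1665]
orientation: [-2.365, -2.067, 0.001]
contact_force: [-0.4, -0.8, -1.0]
finger_gap: 0.0464
grasp_force: 41.4
t 29.6 pos [0.4778 0.0355 0.1665] gap 0.0464 grip 41.4 F [-0.4 -0.8 -1. ]
toolx [0.134 0.991 0.   ] tooly [ 0.991 -0.134 -0.001] z [-0.001  0.    -1.   ]
knobtop [217.5 173.8]
inner disc top [218.7 192.6]
outer top [216.5 157.4]
outer skirt [216.8 162. ]
[201 186  17  16] 49.0 ((15.522278785705566, 14.794672966003418), 75.96376037597656)
[222 185  12  13] 79.0 ((12.0, 11.0), 90.0)
```

```bash
python3 -c "
from cell import finish_job
print(finish_job())"
```

```text
the job is handed in; nothing more can be done
None
```

I handed the job in at about 30 s of the 72 s, though the cell returned no verdict. The tray is flipped flat with the dish up and the inner lid is on the dish. The outer lid is held by its collar about 11 cm above it; I confirmed that hold from grip width and force only. On the way, the tab slipped from the grip near upright, so I pushed the leaf home with closed fingers.

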